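# Open the scrap bin and hold the loaded cutting board out over it

### The arm

A 6-joint arm with a two-finger parallel gripper is mounted at the origin on the work surface. World frame = base frame: x ahead of the robot, y to its left, z up, the work surface at z = 0. Lengths are in m, angles in degrees, forces in N, time in s.
With the tool pointing down it reaches from about 0.3 to 0.75 m from the base axis. Payload 8.5 kg.
Tool frame: the origin (TCP) lies midway between the tips of the shut fingers; the grasp point (between the pads) lies 19 mm behind it; z points along the fingers, y is the line along which they close (so a half turn about z gives the same grasp; the last joint's range is limited). The gripper opens to 85 mm and grips with 20 to 120 N. Pads are 22 mm wide; open, the fingers measure 114 mm over their backs; the gripper's body (76 mm by 85 mm) begins 54 mm behind the grasp point. The pads swing forward as they close: fully open they stand 13 mm farther back than shut.
Start: joints at [55.101, 21.807, 74.336, -0, 83.858, -12.336], TCP at [0.211, 0.508, 0.231] pointing down, gripper open.
Joint ranges: [-178.18, 178.18], [-50.72, 133.34], [12.68, 142.11], [-81.47, 261.47], [9.98, 163.14], [-165.26, 165.26]. Speed limits (degrees/s): [136.94, 136.94, 180, 180, 180, 180].

### API

Orientations are given as [roll, pitch, yaw] about the fixed x, y, z axes, in that order (R = Rz(yaw) Ry(pitch) Rx(roll)).
In Python, from bench import r gives the robot as it stands.
- The arm moves only by the tool step_arm, never from a script. Its argument "targets" is one flat list of numbers, 7 for each row, row after row: the shift along the tool's x, y, z scaled (see below), then the turn, a rotation vector about the tool's x, y, z scaled (see below), then the opening, from 0 (shut) to 1 (fully open). A call has 1 to 8 rows; each row shifts and turns the commanded pose from where the row before left it, along the tool's axes as they then stand; what a row does not reach is not made up. The controller multiplies each number of a shift by 0.08 m and each number of a turn by 360 degrees. A row lasts 1/10 s, in which the tool goes at most 50 mm and 8.59 degrees, less where a joint would pass 70% of its speed; a pose out of reach is approached as far as the arm can. A call with a number of a shift or a turn outside -1 to 1 is refused whole. A call with a gripper value outside its range is refused whole. The fingers move at their own pace and stop on an object; "squeeze" is the grip in N (left out, the last holds). Time passes only in rows, so rows that do not move let the fingers close. It gives the time, the measured TCP pose, the force, the opening and the grip force at its end, in the units of the state.
- r.sense(): the state, without advancing time (a new reading comes with each control period).
- r.grab_frame(name): name is "scene" or "top"; returns a dict with "img" (420x560x3 uint8, blue, green, red), "fov_y" (degrees; the focal length in pixels is half the picture's height over the tangent of half this angle, whatever the lens; pixels are square), "cx", "cy" (the principal point, pixels), "T" (4x4, takes a point from camera to world coordinates). Camera axes: x right, y down, z forward; pixel columns grow to the right and rows downward; lengths in m; the calibration is good to about 2 mm. A picture is of the moment at which its call begins. There is no depth.
- r.hand_in(): hands the job in; it is judged then, once.
The state is a dict: "time": time; "joints": joint angles; "joint_vel": joint speeds; "effort": joint torques, N m; "eef_pos": TCP position; "eef_rot": TCP orientation; "wrist_force": force on the tool from outside, world axes, zero at the start; "torque": the same for the moment, N m; "width": finger opening in m; "grasp_force": force on a finger pad.
Only numpy, scipy, OpenCV 4.12 (cv2) and the standard library are available. Lean on these libraries where they do the work, as an engineer would, in place of code of your own. Each camera call takes 0.05 s, during which the arm holds its last target. There are 200 camera calls.

### The job

Using the blade of the spatula, not the gripper, lever up the orange lid of the scrap bin until it stands wide open (nearly upright), then lay the spatula flat on the table and let go of it. Next slide the cutting board straight out over the open bin until its red line lies right above the end edge of the wooden stand, keeping both lime halves on it. The board would now tip, so finish while still holding it level; leave the lid open and the jar, bowl and white cap where they are.

Things in the scene. Friction and masses are not known exactly. Their poses are not given: they have to be found in the camera images.
- station: Prep station, fixed to the table: a light wooden stand with a grey scrap bin at its end. Origin on the table under the middle of the stand's end edge. The stand's flat top spans x -75..75, y 0..300 mm and is 70 mm high; its end edge is at y = 0. The open-topped bin spans x -45..85, y -170..-10 mm and is 45 mm high (walls 4 mm). The board slides outward towards the station's -y.
- stand_edge (a point): Middle of the stand's end edge, on its top surface (70 mm above the table); axes as the station's.
- lid (a joint): Opening angle of the orange bin lid (a plate 5 mm thick, 130 mm from hinge to front, 158 mm wide, with a 70 mm wide lip at its front; 80 g), rad: 0 shut and level, 1.57 upright, stop at 1.75. The hinge runs along the station's y on the bin's far (+x) rim; the front (-x) side swings up. Its friction keeps the lid at any angle; it takes about 1 N at the lip to move. It starts shut or up to 0.06 rad open.
- lid_lip (a point): Middle of the lip's front lower edge, 154 mm in front of the hinge and 2.5 mm below the lid's mid plane: when shut, 47.5 mm above the table and 24 mm in front (-x) of the bin's front wall. Below the lip is free space. Moves with the lid.
- lid_hinge (a point): Middle of the hinge line, 50 mm above the table, at x 85, y -90 mm of the station; axes as the station's.
- board: Frosted white cutting board lying on the stand, 16 mm thick, about 0.45 kg; plate x -55..55, y -120..80 mm, handle 30 mm wide (x) from y 80 to 160 mm. Origin at its underside; z up; its -y end is the one that slides out over the bin. At the start no part of it passes the stand's edge by more than 2 mm.
- red_line (a point): Middle of the red line that runs across the board along its x, at y = 20 mm on its top face. With this line over the stand's edge the board overhangs 140 mm and tips unless held.
- board_handle (a point): Middle of the board's handle (y = 125 mm), at half its thickness (8 mm above the stand's top). The handle lies on the stand; it can be pinched across its 30 mm width from above.
- lime0: Half a lime lying cut face down on the board, 46 mm across, 23 mm high, 30 g, green. Origin at its underside.
- lime1: The other half lime, alike, lying on the board.
- spatula: Small stiff spatula lying flat on the table, about 90 g. Black handle x -80..20 mm, 20 mm wide (y), 18 mm high; thin steel blade x 17..92 mm, 34 mm wide, 3 mm thick, from 4 to 7 mm above the origin. Origin at the handle's underside near its blade end; +x points along the blade; z up.
- blade_tip (a point): Middle of the blade's front end, at x = 92 mm of the spatula, half the blade's thickness; axes as the spatula's.
- jar: Bystander: closed pickle jar, 80 mm across and 130 mm high, standing on the table. Origin under it.
- bowl: Bystander: small white bowl, 90 mm across and 40 mm high. Origin under it.
- cap: Bystander: white screw cap lying on the table, 72 mm across and 16 mm high. Origin under it.
Not all that is in view belongs to the job. Several things look just like the spatula: the one meant starts farthest to the robot's left.

How it is judged:
By the outcome, as a careful person would: the job done as asked, in the order asked, and still so for the second after the job is handed in, while the arm keeps its last pose, push and grip.
It also fails if it takes over 67 s, if anything falls off the work surface, if the arm or the gripper's body presses on something with over 40 N, if the wrist force passes 120 N, or if a joint passes its speed limit or range.

## Working session

There is one attempt and no reset: what is moved stays moved. The work goes in short steps, Python scripts to look and compute and a tool call to move; the robot and the scene stay as the last step left them, time stands still between calls to the robot, and variables do not carry over. Pictures are saved under pics/ and viewed, at most 10 in all, crops included, and the job is handed in when it is done.

Besides the shell and the picture viewer there is one more tool, called after ">>>" by a JSON object that holds its "fn" and its "kwargs", one argument or row to a line. step_arm: Moves the arm, as the interface text tells. Shifts and turns lie within -1 to 1; 1 stands for 0.08 m of shift or 360 degrees of turn. Its arguments: {"type":"object","properties":{"targets":{"type":"array"},"squeeze":{"type":"number"}},"required":["targets"]}

```bash
ls; mkdir -p pics
python3 - <<'E'
from bench import r
import cv2,numpy as np
for n in("scene","top"):
    f=r.grab_frame(n); cv2.imwrite(f"pics/{n}0.png",f["img"]); print(n,f["fov_y"],f["cx"],f["cy"],np.round(f["T"],4).tolist())
print({k:np.round(v,3).tolist() for k,v in r.sense().items()})
E
```

```text
pics
scene 51.663955994783855 280.76886778751407 217.23598619665444 [[-0.5439, 0.6998, -0.463, 1.1322], [0.8391, 0.4508, -0.3044, 0.19], [-0.0043, -0.5541, -0.8324, 1.0719], [0.0, 0.0, 0.0, 1.0]]
top 50.219741962129824 284.00686406492184 214.10499555044063 [[-0.0232, -0.9946, 0.101, 0.3979], [-0.9997, 0.0234, 0.0015, -0.1906], [-0.0038, -0.1009, -0.9949, 1.5513], [0.0, 0.0, 0.0, 1.0]]
{'time': 0.1, 'joints': [55.1, 21.835, 74.38, 0.002, 83.857, -12.335], 'joint_vel': [-0.028, -0.035, -0.104, 0.048, -0.08, -0.042], 'effort': [0.004, -44.922, -23.166, -0.0, 0.004, -0.0], 'eef_pos': [0.211, 0.508, 0.231], 'eef_rot': [-179.93, -0.017, 157.435], 'wrist_force': [0.261, -0.304, -0.756], 'torque': [-0.027, 0.002, 0.02], 'grasp_force': 0.0, 'width': 0.085}
```

View pics/scene0.png

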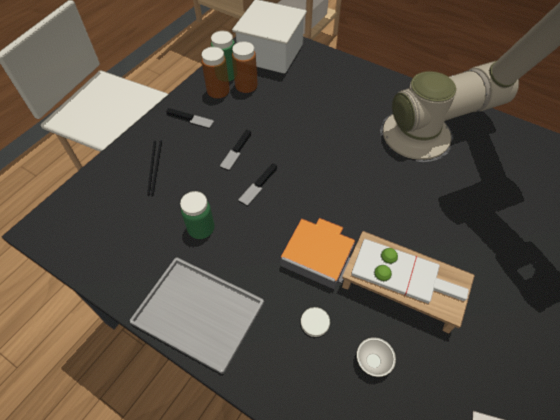

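View pics/top0.png

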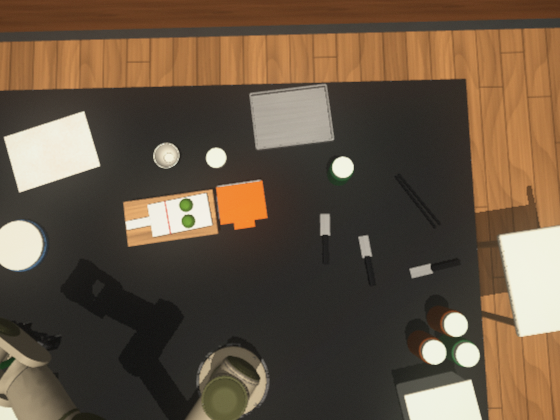

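The top view (image left is the robot's left, world +y) shows three spatulas at about (325,238), (367,260) and (435,268). The leftmost, (325,238), fits; it appears at (258,185) in the scene view. The lid is at (243,205), the stand at (170,217), the limes at (186,205) and (188,221), the cap at (216,157), the bowl at (166,155) and a jar at (342,168).

```bash
cat > h.py <<'E'
import cv2,numpy as np
from bench import r
def grab(n):
    f=r.grab_frame(n); f["f"]=210/np.tan(np.radians(f["fov_y"]/2)); return f
def ray(f,p,z):
    T=f["T"]; p=np.atleast_2d(p); d=np.c_[(p[:,0]-f["cx"])/f["f"],(p[:,1]-f["cy"])/f["f"],np.ones(len(p))]@T[:3,:3].T
    return T[:3,3]+d*((z-T[2,3])/d[:,2])[:,None]
def proj(f,P):
    c=(np.atleast_2d(P)-f["T"][:3,3])@f["T"][:3,:3]; return np.c_[c[:,0]/c[:,2]*f["f"]+f["cx"],c[:,1]/c[:,2]*f["f"]+f["cy"]]
def blob(m,box,mina=8):
    k=np.zeros(m.shape,np.uint8); x0,y0,x1,y1=box; k[y0:y1,x0:x1]=m[y0:y1,x0:x1]*255
    cs=[c for c in cv2.findContours(k,cv2.RETR_EXTERNAL,cv2.CHAIN_APPROX_NONE)[0] if cv2.contourArea(c)>mina]
    return sorted(cs,key=cv2.contourArea)[::-1]
E
python3 - <<'E'
from h import *
F={n:grab(n) for n in("scene","top")}
boxes={"top":dict(lid=(205,170,280,240),stand=(110,180,225,255),spat=(312,205,338,270)),"scene":dict(lid=(275,210,360,285),stand=(335,225,480,335),spat=(232,158,282,210))}
for n,f in F.items():
    im=f["img"]; hsv=cv2.cvtColor(im,cv2.COLOR_BGR2HSV); H,S,V=cv2.split(hsv); b=boxes[n]
    M=dict(lid=((H>5)&(H<18)&(S>215)&(V>200),b["lid"],.0525),lime=((H>30)&(H<60)&(S>120)&(V>50),b["stand"],.096),red=(((H<6)|(H>172))&(S>90)&(V>120),b["stand"],.086),
      board=((S<50)&(V>150),b["stand"],.086),wood=((H>8)&(H<25)&(S>60)&(V>110),b["stand"],.07),blade=((V>110)&(S<70),b["spat"],.007))
    for k,(m,bx,z) in M.items():
        for c in blob(m,bx)[:2 if k in("lime","board") else 1]:
            c2=ray(f,c[:,0].astype(float),z)[:,:2]; re=cv2.minAreaRect((c2*1000).astype(np.float32))
            print(n,k,"px",np.round(cv2.boundingRect(c)),"ctr",np.round(re[0],1),"size",np.round(re[1],1),"ang",round(re[2],1),"c",np.round(cv2.boxPoints(re)).tolist())
s=F["scene"]["img"][155:215,225:290]; t=F["top"]["img"][205:290,300:470]
cv2.imwrite("pics/crop.png",np.vstack([cv2.resize(t,(680,340),interpolation=cv2.INTER_CUBIC),cv2.copyMakeBorder(cv2.resize(s,(260,240),interpolation=cv2.INTER_CUBIC),0,0,0,420,0)]))
E
```

```text
scene lime px [375 265  16  16] ctr [591. 136.] size [38.6 39.2] ang 48.0 c [[564.0, 135.0], [593.0, 109.0], [618.0, 137.0], [589.0, 163.0]]
scene lime px [382 248  15  15] ctr [536.6 128.1] size [41.9 35.5] ang 25.6 c [[510.0, 135.0], [525.0, 103.0], [563.0, 121.0], [548.0, 153.0]]
scene board px [352 239  63  54] ctr [562.6 127.1] size [110.3 138. ] ang 10.1 c [[496.0, 185.0], [520.0, 50.0], [629.0, 69.0], [605.0, 205.0]]
scene board px [407 257  62  45] ctr [538.  266.4] size [110.  137.8] ang 10.2 c [[472.0, 325.0], [496.0, 189.0], [604.0, 208.0], [580.0, 344.0]]
scene wood px [342 231 132  96] ctr [548.7 192. ] size [153.7 302.6] ang 6.8 c [[454.0, 333.0], [490.0, 33.0], [643.0, 51.0], [607.0, 351.0]]
scene blade px [239 184  23  21] ctr [ 518.2 -326.5] size [36.1 76. ] ang 89.0 c [[480.0, -344.0], [556.0, -345.0], [556.0, -309.0], [481.0, -308.0]]
top lime px [180 199  12  12] ctr [584.9 133.2] size [36.1 36.5] ang 89.9 c [[567.0, 115.0], [603.0, 115.0], [603.0, 151.0], [567.0, 151.0]]
top lime px [182 215  12  12] ctr [531.3 125.9] size [35.1 36.6] ang 44.3 c [[506.0, 127.0], [532.0, 101.0], [557.0, 125.0], [531.0, 151.0]]
top board px [166 193  46  40] ctr [559.  125.1] size [109.5 137.9] ang 10.0 c [[493.0, 183.0], [517.0, 48.0], [625.0, 67.0], [601.0, 203.0]]
top board px [125 202  44  35] ctr [534.  265.8] size [109.4 136.5] ang 10.1 c [[468.0, 323.0], [492.0, 189.0], [600.0, 208.0], [576.0, 343.0]]
top wood px [123 189  96  58] ctr [546.6 190.3] size [152.7 303.4] ang 6.8 c [[453.0, 332.0], [489.0, 31.0], [640.0, 49.0], [604.0, 350.0]]
top blade px [320 214  10  22] ctr [ 515.4 -327.4] size [31.2 73. ] ang 88.2 c [[478.0, -342.0], [551.0, -344.0], [552.0, -313.0], [479.0, -311.0]]
```

View pics/crop.png

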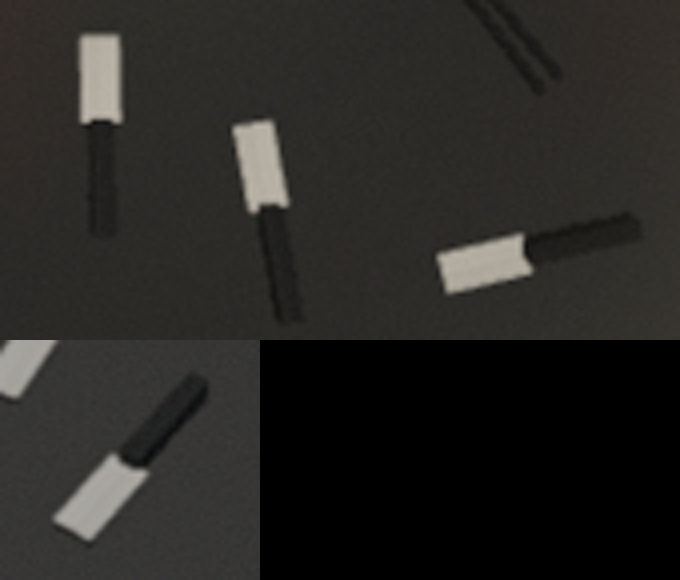

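The crop confirms three alike spatulas, and the leftmost at top (325,238) is the one meant. Its blade points along world +x and its handle is near (0.44,-0.326). Moving above it.

>>> {"fn": "step_arm", "kwargs": {
  "targets": [0, 0, 0, 0, 0, -0.0198, 1, 0, 0, 0, 0, 0, -0.0198, 1, 0, 0, 0, 0, 0, -0.0198, 1, -0.155, -0.518, 0, 0, 0, 0, 1, -0.155, -0.518, 0, 0, 0, 0, 1, -0.155, -0.518, 0, 0, 0, 0, 1, -0.155, -0.518, 0, 0, 0, 0, 1, -0.155, -0.518, 0, 0, 0, 0, 1],
  "squeeze": 90
}}

```text
time: 1.0
eef_pos: [0.2687, 0.2979, 0.2313]
eef_rot: [-180.0, 0.0, 178.9]
wrist_force: [1.9, 0.7, 0.4]
width: 0.0854
grasp_force: 0.0
```

>>> {"fn": "step_arm", "kwargs": {
  "targets": [-0.155, -0.518, 0, 0, 0, 0, 1, -0.155, -0.518, 0, 0, 0, 0, 1, -0.155, -0.518, 0, 0, 0, 0, 1, -0.155, -0.518, 0, 0, 0, 0, 1, -0.155, -0.518, 0, 0, 0, 0, 1, -0.155, -0.518, 0, 0, 0, 0, 1, -0.155, -0.518, 0, 0, 0, 0, 1, -0.155, -0.518, 0, 0, 0, 0, 1]
}}

```text
time: 1.8
eef_pos: [0.3611, -0.0359, 0.2315]
eef_rot: [-180.0, 0.0, 178.8]
wrist_force: [-0.2, 0.2, -0.6]
width: 0.0854
grasp_force: 0.0
```

>>> {"fn": "step_arm", "kwargs": {
  "targets": [-0.155, -0.518, 0, 0, 0, 0, 1, -0.155, -0.518, 0, 0, 0, 0, 1, -0.155, -0.518, 0, 0, 0, 0, 1, -0.155, -0.518, 0, 0, 0, 0, 1, -0.155, -0.518, 0, 0, 0, 0, 1, -0.155, -0.518, 0, 0, 0, 0, 1, -0.155, -0.518, 0, 0, 0, 0, 1, 0, 0, 0, 0, 0, 0, 1]
}}

```text
time: 2.6
eef_pos: [0.4423, -0.3301, 0.2301]
eef_rot: [-180.0, -0.0, 178.6]
wrist_force: [-0.7, 1.2, -1.2]
width: 0.0853
grasp_force: 0.0
```

Run:
```python
from h import *
f=grab("top"); g=grab("scene"); print(r.sense()["eef_pos"])
O=np.array([.5654,.042]);c,s=np.cos(np.radians(6.8)),np.sin(np.radians(6.8))
for n,f,bx in(("top",f,(205,170,280,240)),("scene",g,(275,210,360,285))):
    H,S,V=cv2.split(cv2.cvtColor(f["img"],cv2.COLOR_BGR2HSV))
    m=(H>4)&(H<20)&(S>190)&(V>120)
    C=blob(m,bx)
    p=ray(f,C[0][:,0].astype(float),.0525)[:,:2]-O; q=np.c_[p@[c,s],p@[-s,c]]*1000
    print(n,"lid sx",q[:,0].min().round(1),q[:,0].max().round(1),"sy",q[:,1].min().round(1),q[:,1].max().round(1)); l=q[q[:,0]<-55]; print("lip sy",l[:,1].min().round(1),l[:,1].max().round(1))
    if n=="scene":
        m=(V<45); print()
cv2.imwrite("pics/c2.png",cv2.resize(np.hstack([g["img"][150:300,220:420]]),(800,600),interpolation=cv2.INTER_CUBIC))
```

```text
[ 0.44170181 -0.32615673  0.23061301]
top lid sx -69.8 80.2 sy -168.3 -11.3
lip sy -123.1 -55.3Traceback (most recent call last):
  File "<stdin>", line 8, in <module>
IndexError: list index out of range
```

>>> {"fn": "step_arm", "kwargs": {
  "targets": [0, 0, 0.5, 0, 0, 0, 1, 0, 0, 0.5, 0, 0, 0, 1, 0, 0, 0.5, 0, 0, 0, 1, 0, 0, 0.5, 0, 0, 0, 1, 0, 0, 0.45, 0, 0, 0, 1, 0, 0, 0.25, 0, 0, 0, 1, 0, 0, 0.13, 0, 0, 0, 1, 0, 0, 0, 0, 0, 0, 1]
}}

```text
time: 3.5
eef_pos: [0.4417, -0.3248, 0.0045]
eef_rot: [179.9, -0.1, 178.9]
wrist_force: [-0.9, 0.5, 0.5]
width: 0.0854
grasp_force: 0.0
```

>>> {"fn": "step_arm", "kwargs": {
  "targets": [0, 0, 0, 0, 0, 0, 0, 0, 0, 0, 0, 0, 0, 0, 0, 0, 0, 0, 0, 0, 0, 0, 0, 0, 0, 0, 0, 0, 0, 0, 0, 0, 0, 0, 0, 0, 0, 0, 0, 0, 0, 0, 0, 0, 0, 0, 0, 0, 0]
}}

```text
time: 4.2
eef_pos: [0.4421, -0.326, 0.0058]
eef_rot: [-180.0, 0.0, 178.8]
wrist_force: [-2.3, 1.2, 6.2]
width: 0.0176
grasp_force: 88.8
```

>>> {"fn": "step_arm", "kwargs": {
  "targets": [0, 0, -0.12, 0, 0, 0, 0, 0, 0, -0.2, 0, 0, 0, 0, 0, 0, -0.1, 0, 0, -0.0111, 0, 0, 0, 0, 0, 0, -0.0111, 0, 0.08, 0.36, 0, 0, 0, 0, 0, 0.08, 0.36, 0, 0, 0, 0, 0, 0.08, 0.36, 0, 0, 0, 0, 0, 0.08, 0.36, 0, 0, 0, 0, 0],
  "squeeze": 100
}}

```text
time: 5.0
eef_pos: [0.4024, -0.2135, 0.039]
eef_rot: [-180.0, 0.0, -173.2]
wrist_force: [0.3, 0.3, -1.2]
width: 0.0173
grasp_force: 98.0
```

>>> {"fn": "step_arm", "kwargs": {
  "targets": [0.08, 0.36, 0, 0, 0, 0, 0, 0.08, 0.36, 0, 0, 0, 0, 0, 0.08, 0.36, 0, 0, 0, 0, 0, 0.08, 0.36, 0, 0, 0, 0, 0, 0.04, 0.38, 0, 0, 0, 0, 0, 0, 0, 0, 0, 0, 0, 0, 0, 0, 0, 0, 0, 0, 0]
}}

```text
time: 5.7
eef_pos: [0.3574, -0.0733, 0.039]
eef_rot: [-180.0, 0.1, -173.1]
wrist_force: [-0.2, -0.1, -0.9]
width: 0.017
grasp_force: 98.1
```

Run:
```python
from h import *
s=r.sense(); print(s["eef_pos"],s["eef_rot"],s["width"])
f=grab("top"); g=grab("scene")
O=np.array([.5654,.042]);c,sn=np.cos(np.radians(6.8)),np.sin(np.radians(6.8))
st=lambda p:np.round(np.c_[(p[:,:2]-O)@[c,sn],(p[:,:2]-O)@[-sn,c]]*1000,1)
for n,f in(("top",f),("scene",g)):
    x,y=proj(f,[[.45,-.06,.04]])[0].astype(int)
    H,S,V=cv2.split(cv2.cvtColor(f["img"],cv2.COLOR_BGR2HSV)); C=blob((S<70)&(V>100),(x-30,y-25,x+30,y+25))
    for q in C[:1]:
        re=cv2.minAreaRect((st(ray(f,q[:,0].astype(float),.041))).astype(np.float32)); print(n,re,cv2.boxPoints(re).round(1).tolist())
cv2.imwrite("pics/c3.png",cv2.resize(g["img"][165:315,220:420],(800,600),interpolation=cv2.INTER_CUBIC))
```

```text
[ 0.35736959 -0.07330664  0.03898411] [-1.79952940e+02  5.61694621e-02 -1.73112922e+02] 0.017041148265813696
top ((-143.97589111328125, -91.36786651611328), (65.03803253173828, 28.051109313964844), 0.481458455324173) [[-176.60000610351562, -77.5999984741211], [-176.39999389648438, -105.69999694824219], [-111.30000305175781, -105.0999984741211], [-111.5999984741211, -77.0999984741211]]
```

View pics/c3.png

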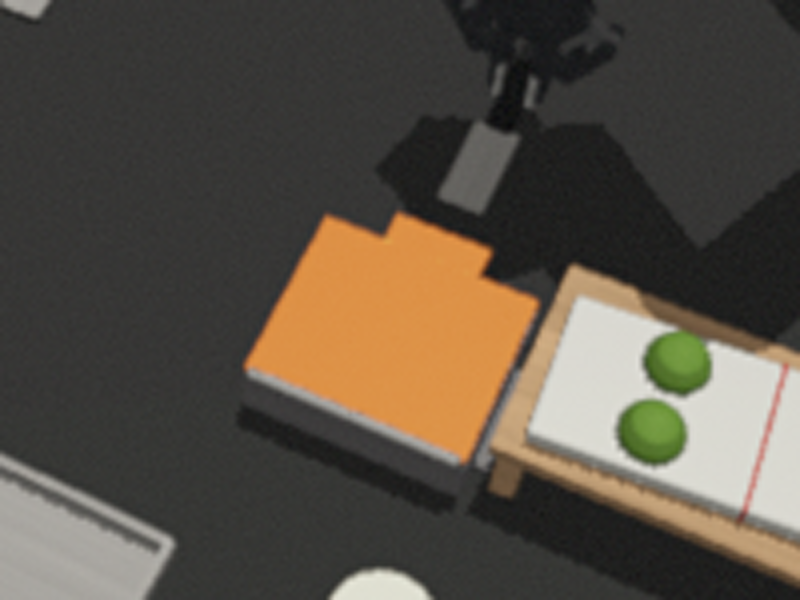

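The scene crop shows the spatula held, its blade in line with the lip and the blade's front end at crop (462,206), i.e. picture (335.5,216.5).

Run:
```python
from h import *
g=grab("scene");f=grab("top")
O=np.array([.5654,.042]);c,sn=np.cos(np.radians(6.8)),np.sin(np.radians(6.8))
for z in(.03,.035,.04,.045,.05):
    # top pixel of tip fixed
    p0=np.append(O+np.array([c*-.1115-sn*-.091,sn*-.1115+c*-.091]),.041)
    w=ray(f,proj(f,[p0]),z); print(z,w[0].round(4),proj(g,w).round(1))
```

```text
0.03 [ 0.466  -0.0606  0.03  ] [[335.  216.6]]
0.035 [ 0.4657 -0.061   0.035 ] [[335.1 215.5]]
0.04 [ 0.4655 -0.0615  0.04  ] [[335.2 214.4]]
0.045 [ 0.4653 -0.0619  0.045 ] [[335.3 213.3]]
0.05 [ 0.4651 -0.0623  0.05  ] [[335.3 212.2]]
```

>>> {"fn": "step_arm", "kwargs": {
  "targets": [-0.2, 0, 0, 0, 0, 0, 0, -0.2, 0, 0, 0, 0, 0, 0, -0.2, 0, 0, 0, 0, 0, 0, -0.12, 0, 0, 0, 0, 0, 0, 0, 0, 0, 0, 0, 0, 0, 0, 0, -0.05, 0, 0, 0, 0]
}}

```text
time: 6.5
eef_pos: [0.4134, -0.0665, 0.0422]
eef_rot: [179.9, -0.1, -173.2]
wrist_force: [-0.0, 0.2, -0.5]
width: 0.0171
grasp_force: 98.1
```

Run:
```python
from h import *
t=np.radians(np.arange(0,96,5)); P=np.c_[-138*np.cos(t)-2.5*np.sin(t),50+138*np.sin(t)-2.5*np.cos(t)]
print(np.round(-np.diff(P,axis=0)/80,3).tolist())
s=r.sense(); print(s["eef_pos"],s["wrist_force"])
```

```text
[[-0.004, -0.15], [-0.017, -0.15], [-0.03, -0.148], [-0.043, -0.144], [-0.055, -0.14], [-0.067, -0.135], [-0.079, -0.128], [-0.089, -0.121], [-0.1, -0.113], [-0.109, -0.104], [-0.118, -0.094], [-0.125, -0.083], [-0.132, -0.072], [-0.138, -0.06], [-0.143, -0.048], [-0.146, -0.035], [-0.149, -0.022], [-0.15, -0.009], [-0.15, 0.004]]
[ 0.41336064 -0.06645569  0.04220084] [-0.01269064  0.21440577 -0.52758379]
```

>>> {"fn": "step_arm", "kwargs": {
  "targets": [0, 0, -0.03, 0, 0, 0, 0, 0, 0, -0.15, 0, 0, 0, 0, -0.02, 0, -0.15, 0, 0, 0, 0, -0.03, 0, -0.15, 0, 0, 0, 0, -0.04, 0, -0.145, 0, 0, 0, 0, -0.055, 0, -0.14, 0, 0, 0, 0, -0.065, 0, -0.135, 0, 0, 0, 0, 0, 0, 0, 0, 0, 0, 0]
}}

```text
time: 7.3
eef_pos: [0.4311, -0.0647, 0.1156]
eef_rot: [-179.9, 0.1, -173.2]
wrist_force: [-0.6, -0.2, -0.2]
width: 0.0172
grasp_force: 98.1
```

Run:
```python
from h import *
s=r.sense(); print(s["eef_pos"],s["wrist_force"],s["width"])
g=grab("scene"); cv2.imwrite("pics/c4.png",cv2.resize(g["img"][165:315,220:420],(800,600),interpolation=cv2.INTER_CUBIC))
```

```text
[ 0.4311269  -0.06473746  0.11558747] [-0.6443753  -0.16373156 -0.21107767] 0.017245890337346068
```

View pics/c4.png

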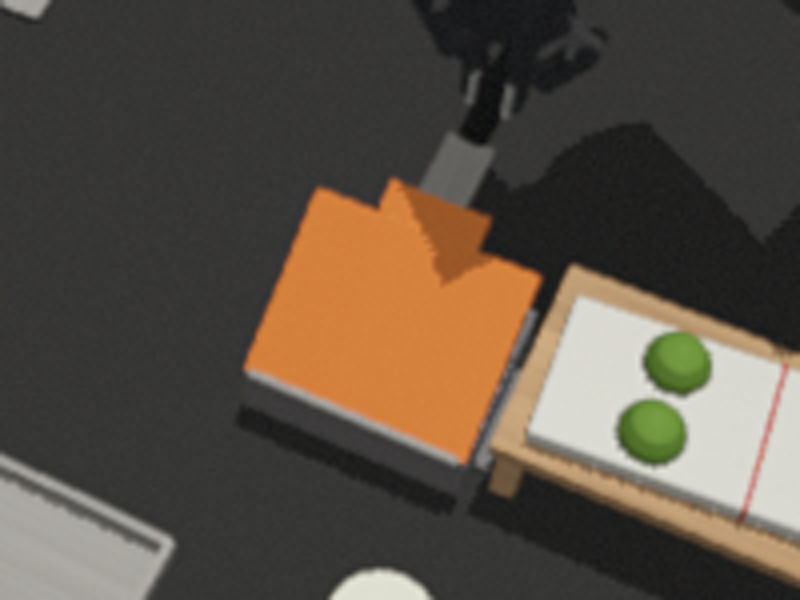

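The crop shows the lip raised on the blade, with its front edge from crop (395,180) to (490,215). Continuing the arc.

>>> {"fn": "step_arm", "kwargs": {
  "targets": [-0.08, 0, -0.13, 0, 0, 0, 0, -0.09, 0, -0.12, 0, 0, 0, 0, -0.1, 0, -0.115, 0, 0, 0, 0, -0.11, 0, -0.105, 0, 0, 0, 0, -0.12, 0, -0.095, 0, 0, 0, 0, -0.125, 0, -0.085, 0, 0, 0, 0, -0.13, 0, -0.07, 0, 0, 0, 0, 0, 0, 0, 0, 0, 0, 0]
}}

```text
time: 8.15
eef_pos: [0.4911, -0.0574, 0.1718]
eef_rot: [-180.0, 0.0, -173.2]
wrist_force: [1.1, -0.2, -1.4]
width: 0.0168
grasp_force: 98.1
```

>>> {"fn": "step_arm", "kwargs": {
  "targets": [-0.14, 0, -0.06, 0, 0, 0, 0, -0.145, 0, -0.05, 0, 0, 0, 0, -0.145, 0, -0.035, 0, 0, 0, 0, -0.15, 0, -0.02, 0, 0, 0, 0, -0.15, 0, -0.01, 0, 0, 0, 0, -0.06, 0, 0, 0, 0, 0, 0, 0, 0, 0, 0, 0, 0, 0]
}}

```text
time: 8.85
eef_pos: [0.5532, -0.0499, 0.1854]
eef_rot: [180.0, -0.1, -173.2]
wrist_force: [0.3, -0.3, -0.8]
width: 0.0171
grasp_force: 98.1
```

Run:
```python
from h import *
s=r.sense(); print(s["eef_pos"],s["wrist_force"],s["width"])
g=grab("scene");f=grab("top"); z=lambda i:cv2.resize(i,(400,400),interpolation=cv2.INTER_CUBIC)
cv2.imwrite("pics/c5.png",np.hstack([z(g["img"][165:315,250:400]),z(f["img"][160:270,200:310])]))
```

```text
[ 0.55323235 -0.04993773  0.18535351] [ 0.25262565 -0.25294467 -0.80222613] 0.017100553845971745
```

View pics/c5.png

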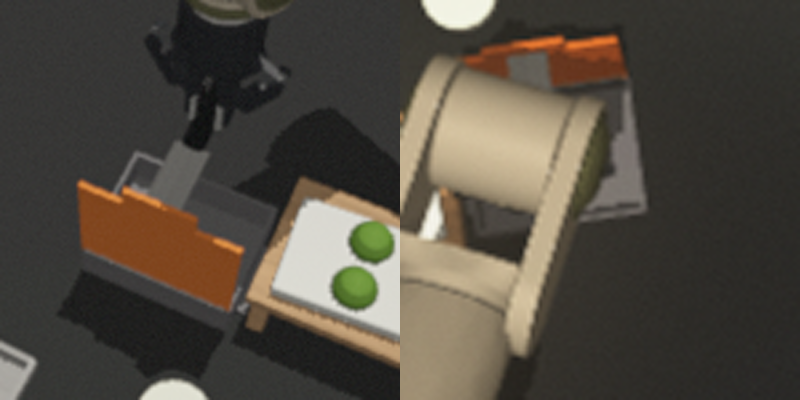

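The scene half shows the lid standing upright, with its outer face at crop x 80–240. The top half shows its inner face with the blade against it at about (530,65). From the tip's travel the angle comes to about 1.59 rad. Backing out and laying the spatula down.

>>> {"fn": "step_arm", "kwargs": {
  "targets": [0.3, 0, 0, 0, 0, 0, 0, 0.5, 0, 0, 0, 0, 0, 0, 0.5, 0, 0, 0, 0, 0, 0, 0.5, 0, 0, 0, 0, 0, 0, 0.06, -0.4, 0, 0, 0, 0, 0, 0.06, -0.5, 0, 0, 0, 0, 0, 0.06, -0.5, 0, 0, 0, 0, 0, 0.06, -0.5, 0, 0, 0, 0, 0]
}}

```text
time: 9.75
eef_pos: [0.4087, -0.2215, 0.1863]
eef_rot: [-180.0, 0.0, -173.2]
wrist_force: [0.7, -0.8, -0.7]
width: 0.0172
grasp_force: 98.2
```

>>> {"fn": "step_arm", "kwargs": {
  "targets": [0.06, -0.4, 0, 0, 0, 0, 0, 0, 0, 0.4, 0, 0, 0, 0, 0, 0, 0.5, 0, 0, 0, 0, 0, 0, 0.5, 0, 0, 0, 0, 0, 0, 0.4, 0, 0, 0, 0, 0, 0, 0.2, 0, 0, 0, 0, 0, 0, 0.1, 0, 0, 0, 0, 0, 0, 0, 0, 0, 0, 0]
}}

```text
time: 10.55
eef_pos: [0.4082, -0.2523, 0.0178]
eef_rot: [180.0, -0.0, -173.2]
wrist_force: [-1.7, 0.3, -0.3]
width: 0.0169
grasp_force: 98.2
```

Run:
```python
from h import *
s=r.sense(); print(s["eef_pos"],s["wrist_force"],s["width"])
```

```text
[ 0.40818983 -0.25229193  0.01779693] [-1.69841074  0.30523329 -0.27016039] 0.016947129662024437
```

>>> {"fn": "step_arm", "kwargs": {
  "targets": [0, 0, 0.07, 0, 0, 0, 0, 0, 0, 0.05, 0, 0, 0, 0, 0, 0, 0.025, 0, 0, 0, 0, 0, 0, 0, 0, 0, 0, 0]
}}

```text
time: 10.95
eef_pos: [0.4086, -0.2525, 0.0066]
eef_rot: [-180.0, 0.0, -173.2]
wrist_force: [0.4, 0.4, -0.7]
width: 0.0171
grasp_force: 98.2
```

>>> {"fn": "step_arm", "kwargs": {
  "targets": [0, 0, 0, 0, 0, 0, 0.6, 0, 0, 0, 0, 0, 0, 0.6, 0, 0, 0, 0, 0, 0, 0.6, 0, 0, 0, 0, 0, 0, 0.6, 0, 0, 0, 0, 0, 0, 0.6]
}}

```text
time: 11.45
eef_pos: [0.4086, -0.2525, 0.0066]
eef_rot: [-180.0, 0.0, -173.2]
wrist_force: [-0.6, 0.2, 0.8]
width: 0.051
grasp_force: 0.0
```

>>> {"fn": "step_arm", "kwargs": {
  "targets": [0, 0, -0.15, 0, 0, 0, 0.6, 0, 0, -0.5, 0, 0, 0, 0.6, 0, 0, -0.6, 0, 0, 0, 0.6, 0, 0, -0.6, 0, 0, 0, 0.6, 0, 0, -0.6, 0, 0, 0, 0.6, 0, 0, -0.4, 0, 0, 0, 0.6, 0, 0, 0, 0, 0, 0, 0.6]
}}

```text
time: 12.15
eef_pos: [0.4096, -0.2534, 0.2388]
eef_rot: [-179.6, 0.3, -173.2]
wrist_force: [0.3, 0.4, -0.5]
width: 0.0511
grasp_force: 0.0
```

Run:
```python
from h import *
s=r.sense(); print(s["eef_pos"],s["eef_rot"],s["wrist_force"],s["width"])
g=grab("scene"); cv2.imwrite("pics/s6.png",g["img"][100:350,150:500])
```

```text
[ 0.40963827 -0.25343804  0.23880115] [-179.5946951     0.30829012 -173.17476252] [ 0.26601942  0.41089997 -0.53032288] 0.05105757384403317
```

View pics/s6.png

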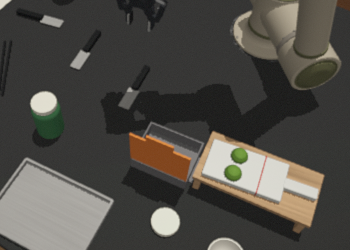

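The spatula lies flat and free (crop (135,87)), the lid stands open, and the other things are undisturbed. Going above the board's handle.

>>> {"fn": "step_arm", "kwargs": {
  "targets": [-0.165, 0.478, 0, 0, 0, 0, 0.7, -0.165, 0.478, 0, 0, 0, 0, 0.7, -0.165, 0.478, 0, 0, 0, 0, 0.7, -0.165, 0.478, 0, 0, 0, 0, 0.7, -0.165, 0.478, 0, 0, 0, 0, 0.7, -0.165, 0.478, 0, 0, 0, 0, 0.7, -0.165, 0.478, 0, 0, 0, 0, 0.7, -0.165, 0.478, 0, 0, 0, 0, 0.7]
}}

```text
time: 13.0
eef_pos: [0.4766, 0.0656, 0.2329]
eef_rot: [180.0, -0.2, -173.2]
wrist_force: [0.2, -0.3, -0.5]
width: 0.0599
grasp_force: 0.0
```

>>> {"fn": "step_arm", "kwargs": {
  "targets": [-0.165, 0.478, 0, 0, 0, 0, 0.7, -0.165, 0.478, 0, 0, 0, 0, 0.7, -0.165, 0.478, 0, 0, 0, 0, 0.7, -0.165, 0.478, 0, 0, 0, 0, 0.7, -0.165, 0.478, 0, 0, 0, 0, 0.7, -0.165, 0.478, 0, 0, 0, 0, 0.7, 0, 0, 0, 0, 0, 0.02, 0.7, 0, 0, 0, 0, 0, 0.02, 0.7]
}}

```text
time: 13.8
eef_pos: [0.5279, 0.3021, 0.2318]
eef_rot: [-179.9, -0.2, 172.2]
wrist_force: [0.4, -0.5, 0.0]
width: 0.0596
grasp_force: 0.0
```

>>> {"fn": "step_arm", "kwargs": {
  "targets": [0, 0, 0, 0, 0, 0.02, 0.7, 0, 0, 0, 0, 0, 0.02, 0.7, 0, 0, 0, 0, 0, 0.02, 0.7, 0, 0, 0, 0, 0, 0.02, 0.7, 0, 0, 0, 0, 0, 0.02, 0.7, 0, 0, 0, 0, 0, 0.02, 0.7, 0, 0, 0, 0, 0, 0.02, 0.7, 0, 0, 0, 0, 0, 0.02, 0.7]
}}

```text
time: 14.6
eef_pos: [0.5281, 0.3008, 0.2324]
eef_rot: [-179.8, -0.0, 114.5]
wrist_force: [-0.5, 0.3, -0.8]
width: 0.0599
grasp_force: 0.0
```

>>> {"fn": "step_arm", "kwargs": {
  "targets": [0, 0, 0, 0, 0, 0.02, 0.7, 0, 0, 0, 0, 0, 0.021, 0.7, 0, 0, 0, 0, 0, 0, 0.7, 0, 0, 0, 0, 0, 0, 0.7]
}}

```text
time: 15.0
eef_pos: [0.5283, 0.3009, 0.2333]
eef_rot: [-179.9, 0.0, 100.3]
wrist_force: [-0.8, -0.2, -1.0]
width: 0.0598
grasp_force: 0.0
```

Run:
```python
from h import *
s=r.sense(); p=s["eef_pos"]; print(p,s["eef_rot"])
f=grab("top");g=grab("scene")
for n,f,bx in(("top",f,(110,180,225,255)),("scene",g,(335,225,480,335))):
    H,S,V=cv2.split(cv2.cvtColor(f["img"],cv2.COLOR_BGR2HSV))
    for c in blob((S<50)&(V>130),bx)[:3]:
        re=cv2.minAreaRect((ray(f,c[:,0].astype(float),.086)[:,:2]*1000).astype(np.float32)); print(n,cv2.boundingRect(c),np.round(re[0],1),np.round(re[1],1),re[2],cv2.boxPoints(re).round(1).tolist())
d=np.array([.5302,.2998])-p[:2]; y=np.radians(s["eef_rot"][2]); print("tool shift units",d@[np.cos(y),np.sin(y)]/.08,d@[np.sin(y),-np.cos(y)]/.08)
cv2.imwrite("pics/c7.png",cv2.resize(g["img"][225:345,330:490],(800,600),interpolation=cv2.INTER_CUBIC))
```

```text
[0.52828505 0.30092312 0.23325774] [-1.79876534e+02  2.02548898e-02  1.00251497e+02]
top (166, 193, 46, 40) [559.  124.9] [109.5 138.1] 10.090402603149414 [[493.0, 183.1999969482422], [517.2000122070312, 47.29999923706055], [625.0, 66.5], [600.9000244140625, 202.39999389648438]]
top (126, 202, 43, 35) [534.7 265. ] [109.3 135. ] 9.574016571044922 [[469.6000061035156, 322.5], [492.0, 189.39999389648438], [599.7999877929688, 207.60000610351562], [577.2999877929688, 340.70001220703125]]
scene (352, 239, 63, 54) [563.1 127.2] [111.3 138. ] 9.976303100585938 [[496.29998779296875, 185.5], [520.2000122070312, 49.599998474121094], [629.9000244140625, 68.9000015258789], [606.0, 204.8000030517578]]
scene (407, 257, 61, 45) [538.3 265.7] [111.5 136.5] 10.153341293334961 [[471.3999938964844, 323.1000061035156], [495.5, 188.6999969482422], [605.2999877929688, 208.39999389648438], [581.2000122070312, 342.70001220703125]]
tool shift units -0.018074851074042896 0.02105625174082905
```

View pics/c7.png

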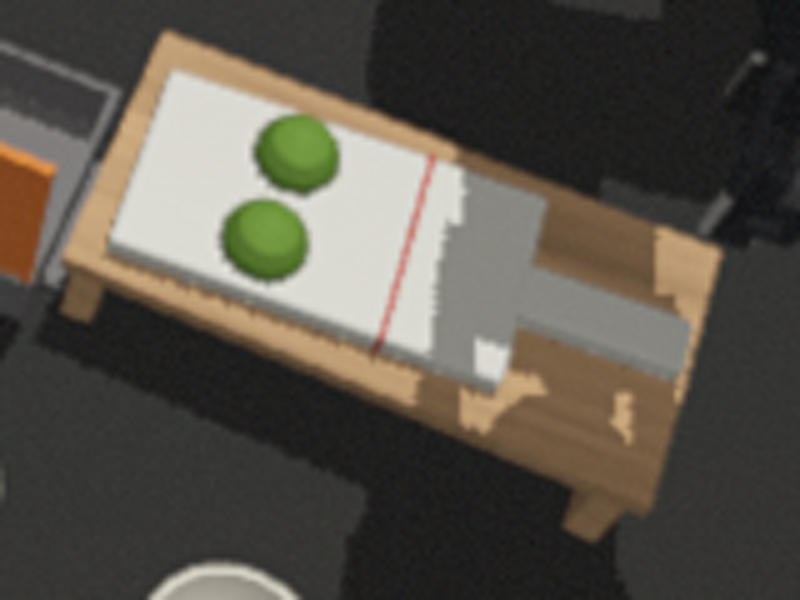

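The crop shows the handle from crop (530,295) to (685,350), free between the pads, with the red line at (405,255) and both limes in place. The measured handle centre (0.530,0.300) is confirmed. Descending and pinching.

>>> {"fn": "step_arm", "kwargs": {
  "targets": [-0.018, 0.02, 0.4, 0, 0, 0, 0.7, 0, 0, 0.5, 0, 0, 0, 0.7, 0, 0, 0.5, 0, 0, 0, 0.7, 0, 0, 0.35, 0, 0, 0, 0.7, 0, 0, 0.18, 0, 0, 0, 0.7, 0, 0, 0.065, 0, 0, 0, 0.7, 0, 0, 0, 0, 0, 0, 0.7]
}}

```text
time: 15.8
eef_pos: [0.5303, 0.2999, 0.0746]
eef_rot: [-180.0, 0.0, 100.1]
wrist_force: [-0.6, -0.2, 0.6]
width: 0.0598
grasp_force: 0.0
```

>>> {"fn": "step_arm", "kwargs": {
  "targets": [0, 0, 0, 0, 0, 0, 0, 0, 0, 0, 0, 0, 0, 0, 0, 0, 0, 0, 0, 0, 0, 0, 0, 0, 0, 0, 0, 0, 0, 0, 0, 0, 0, 0, 0, 0, 0, 0, 0, 0, 0, 0],
  "squeeze": 100
}}

```text
time: 16.4
eef_pos: [0.5308, 0.3001, 0.0765]
eef_rot: [179.9, -0.0, 100.1]
wrist_force: [-1.5, -0.3, 6.3]
width: 0.0267
grasp_force: 99.1
```

Run:
```python
from h import *
s=r.sense(); p=s["eef_pos"]; print(p,s["eef_rot"],s["wrist_force"],s["width"])
g=grab("scene");f=grab("top")
O=np.array([.5654,.042])*1000;c,sn=np.cos(np.radians(6.8)),np.sin(np.radians(6.8))
for n,f,bx in(("top",f,(110,180,225,255)),("scene",g,(335,225,480,335))):
    H,S,V=cv2.split(cv2.cvtColor(f["img"],cv2.COLOR_BGR2HSV))
    for k in blob((S<50)&(V>130),bx)[:1]:
        re=cv2.minAreaRect((ray(f,k[:,0].astype(float),.086)[:,:2]*1000).astype(np.float32)); b=cv2.boxPoints(re)-O
        print(n,np.round(re[0],1),np.round(re[1],1),re[2],np.c_[b@[c,sn],b@[-sn,c]].round(1).tolist())
```

```text
[0.53082452 0.30007906 0.07650993] [ 1.79870869e+02 -2.35603562e-02  1.00052861e+02] [-1.51822986 -0.33343726  6.33726043] 0.026651340234272618
top [559.1 124.7] [109.5 138. ] 9.55101203918457 [[-54.5, 149.2], [-47.8, 11.3], [61.6, 16.6], [55.0, 154.4]]
scene [563.1 127.2] [111.5 138. ] 9.62742805480957 [[-51.3, 151.0], [-44.4, 13.1], [66.9, 18.6], [60.1, 156.5]]
```

Handle gripped (width 27 mm). The red line is about 155 mm inside the edge and the board is yawed about 3° from the station. Sliding out slowly while turning it into line.

>>> {"fn": "step_arm", "kwargs": {
  "targets": [-0.02, 0, -0.02, 0, 0, 0.0003, 0, -0.04, 0, 0, 0, 0, 0.0003, 0, -0.06, 0, 0, 0, 0, 0.0003, 0, -0.06, 0, 0, 0, 0, 0.0003, 0, -0.06, 0, 0, 0, 0, 0.0003, 0, -0.06, 0, 0, 0, 0, 0.0003, 0, -0.06, 0, 0, 0, 0, 0.0003, 0, -0.06, 0, 0, 0, 0, 0.0003, 0],
  "squeeze": 110
}}

```text
time: 17.3
eef_pos: [0.5362, 0.2664, 0.0766]
eef_rot: [180.0, -0.0, 99.2]
wrist_force: [-0.7, 3.6, 0.3]
width: 0.0267
grasp_force: 109.0
```

>>> {"fn": "step_arm", "kwargs": {
  "targets": [-0.06, 0, 0, 0, 0, 0.0003, 0, -0.06, 0, 0, 0, 0, 0.0003, 0, -0.06, 0, 0, 0, 0, 0.0003, 0, -0.06, 0, 0, 0, 0, 0.0003, 0, -0.06, 0, 0, 0, 0, 0.0003, 0, -0.06, 0, 0, 0, 0, 0.0003, 0, -0.06, 0, 0, 0, 0, 0.0003, 0, -0.06, 0, 0, 0, 0, 0.0003, 0]
}}

```text
time: 18.1
eef_pos: [0.542, 0.2285, 0.0766]
eef_rot: [180.0, -0.0, 98.3]
wrist_force: [-0.7, 4.0, 2.7]
width: 0.0267
grasp_force: 109.2
```

```bash
cat > m.py <<'E'
from h import *
s=r.sense(); p=s["eef_pos"]; print(p,s["eef_rot"],s["wrist_force"],s["width"],s["time"])
g=grab("scene");f=grab("top")
O=np.array([.5654,.042])*1000;c,sn=np.cos(np.radians(6.8)),np.sin(np.radians(6.8))
st=lambda q:np.c_[(q-O)@[c,sn],(q-O)@[-sn,c]]
print("tcp st",st(p[None,:2]*1000))
for n,f,bx in(("top",f,(110,180,275,255)),("scene",g,(285,205,480,335))):
    H,S,V=cv2.split(cv2.cvtColor(f["img"],cv2.COLOR_BGR2HSV))
    for k in blob((S<50)&(V>130),bx)[:1]:
        re=cv2.minAreaRect(st(ray(f,k[:,0].astype(float),.086)[:,:2]*1000).astype(np.float32)); print(n,np.round(re[0],1),np.round(re[1],1),round(re[2],2),cv2.boxPoints(re).round(1).tolist())
    B,G,R=[x.astype(int) for x in cv2.split(f["img"])]
    m=(R-G>50)&(abs(G-B)<35)&(R>120)
    k=np.zeros(m.shape,bool); k[bx[1]:bx[3],bx[0]:bx[2]]=m[bx[1]:bx[3],bx[0]:bx[2]]; ys,xs=np.nonzero(k)
    if len(xs)>5:
        q=st(ray(f,np.c_[xs,ys].astype(float),.086)[:,:2]*1000); print(n,"red n",len(xs),"mean",q.mean(0).round(1),"x",q[:,0].min().round(),q[:,0].max().round(),"slope deg",np.degrees(np.polyfit(q[:,0],q[:,1],1)[0]).round(2))
    for k in blob((H>30)&(H<60)&(S>120)&(V>50),bx)[:2]: print(n,"lime",cv2.boundingRect(k))
E
python3 m.py
```

```text
[0.54197884 0.22847775 0.07659701] [ 1.79992391e+02 -7.71938650e-03  9.83163763e+01] [-0.72440423  4.0102741   2.66353576] 0.02673127985411486 18.1
tcp st [[ -1.17670393 187.93912804]]
top [ 1.4 10. ] [111.5 138.2] 1.22 [[-55.79999923706055, 77.9000015258789], [-52.900001525878906, -60.29999923706055], [58.599998474121094, -57.900001525878906], [55.70000076293945, 80.19999694824219]]
top red n 201 mean [ 76.3 -48.3] x -55.0 101.0 slope deg -70.73
top lime (204, 213, 12, 12)
top lime (202, 196, 13, 13)
scene [ 5.3 11.2] [112.2 141.1] 0.75 [[-51.70000076293945, 81.0], [-49.900001525878906, -60.099998474121094], [62.29999923706055, -58.70000076293945], [60.400001525878906, 82.5]]
scene red n 59 mean [47.6  9.4] x -51.0 103.0 slope deg -72.62
scene lime (348, 254, 15, 14)
scene lime (356, 237, 15, 14)
```

>>> {"fn": "step_arm", "kwargs": {
  "targets": [-0.06, 0, 0, 0, 0, 0.0003, 0, -0.06, 0, 0, 0, 0, 0.0003, 0, -0.06, 0, 0, 0, 0, 0.0003, 0, -0.06, 0, 0, 0, 0, 0.0003, 0, -0.06, 0, 0, 0, 0, 0.0003, 0, -0.06, 0, 0, 0, 0, 0.0003, 0, -0.06, 0, 0, 0, 0, 0.0003, 0, -0.06, 0, 0, 0, 0, 0.0003, 0]
}}

```text
time: 19.0
eef_pos: [0.5472, 0.1906, 0.0766]
eef_rot: [180.0, -0.0, 97.5]
wrist_force: [-0.4, 4.4, 3.5]
width: 0.0268
grasp_force: 109.3
```

>>> {"fn": "step_arm", "kwargs": {
  "targets": [-0.06, 0, 0, 0, 0, 0.0003, 0, -0.06, 0, 0, 0, 0, 0.0003, 0, -0.06, 0, 0, 0, 0, 0.0003, 0, -0.06, 0, 0, 0, 0, 0, 0, -0.06, 0, 0, 0, 0, 0, 0, -0.04, 0, 0, 0, 0, 0, 0, -0.02, 0, 0, 0, 0, 0, 0, 0, 0, 0, 0, 0, 0, 0]
}}

```text
time: 19.8
eef_pos: [0.5509, 0.1618, 0.0766]
eef_rot: [-180.0, 0.0, 97.1]
wrist_force: [-0.9, 2.5, 4.4]
width: 0.0268
grasp_force: 109.4
```

```bash
sed -i 's/    if len(xs)>5:/    if len(xs)>5:\n        q=st(ray(f,np.c_[xs,ys].astype(float),.086)[:,:2]*1000); w=(abs(q[:,0])<58)\&(abs(q[:,1])<35); xs,ys=xs[w],ys[w]/' m.py; python3 m.py
```

```text
[0.55085535 0.16183127 0.07660776] [-1.79997249e+02  2.42417876e-02  9.71210948e+01] [-0.85014013  2.49540878  4.37880083] 0.026757947152626457 19.8
tcp st [[ -0.25383951 120.71046526]]
top [ -1.1 -56.7] [111.3 137.9] 0.02 [[-56.79999923706055, 12.300000190734863], [-56.79999923706055, -125.69999694824219], [54.5, -125.5999984741211], [54.5, 12.300000190734863]]
top red n 26 mean [-3.8 15.4] x -57.0 53.0 slope deg -0.03
top lime (224, 211, 12, 12)
top lime (223, 194, 12, 12)
scene [  2.1 -10.2] [234.2 112.7] 88.54 [[-57.20000076293945, -125.80000305175781], [55.400001525878906, -128.6999969482422], [61.400001525878906, 105.4000015258789], [-51.29999923706055, 108.30000305175781]]
scene red n 25 mean [ 6.1 16.2] x -45.0 56.0 slope deg -0.1
scene lime (333, 227, 14, 14)
scene lime (324, 243, 15, 12)
```

>>> {"fn": "step_arm", "kwargs": {
  "targets": [-0.03, 0, 0, 0, 0, 0, 0, -0.05, 0, 0, 0, 0, 0, 0, -0.05, 0, 0, 0, 0, 0, 0, -0.04, 0, 0, 0, 0, 0, 0, -0.02, 0, 0, 0, 0, 0, 0, 0, 0, 0, 0, 0, 0, 0]
}}

```text
time: 20.5
eef_pos: [0.5527, 0.1472, 0.0766]
eef_rot: [180.0, -0.0, 97.1]
wrist_force: [-0.8, 4.9, 4.2]
width: 0.0272
grasp_force: 109.4
```

```bash
python3 m.py
python3 - <<'E'
from h import *
O=np.array([.5654,.042])*1000;c,sn=np.cos(np.radians(6.8)),np.sin(np.radians(6.8))
for n in("top","scene"):
    f=grab(n); V=f["img"].astype(float); o=[]
    for sx in(-71,-68,-65,62,65,68,71):   # edge profile across sy on z=.07: strongest brightness drop
        sy=np.arange(-12,12.1,.5); P=np.c_[O[0]+c*sx-sn*sy,O[1]+sn*sx+c*sy,np.full(len(sy),70)]/1000
        uv=proj(f,P).astype(np.float32); v=cv2.remap(f["img"],uv[None,:,0].copy(),uv[None,:,1].copy(),cv2.INTER_LINEAR)[0].astype(float); w=v[:,2]-v[:,0]
        w=np.convolve(w,np.ones(5)/5,"same")[3:-3]; h=(w.max()+w.min())/2; i=np.nonzero(w<h)[0]; o.append((sx,sy[3:-3][i.max()] if len(i) else None,round(w.min()),round(w.max())))
    print(n,o)
    if n=="scene": cv2.imwrite("pics/c8.png",cv2.resize(f["img"][200:320,285:445],(800,600),interpolation=cv2.INTER_CUBIC))
E
```

```text
[0.55273222 0.14715987 0.07660889] [ 1.79992396e+02 -1.33112837e-02  9.71360649e+01] [-0.77415183  4.90555405  4.19080873] 0.02715643500480558 20.5
tcp st [[ -0.12732013 105.92003481]]
top [ -0.9 -71.2] [111.8 138.5] 0.02 [[-56.79999923706055, -2.0], [-56.79999923706055, -140.5], [55.0, -140.5], [55.0, -1.899999976158142]]
top red n 25 mean [1.2 0.4] x -56.0 54.0 slope deg 0.2
top lime (229, 210, 12, 12)
top lime (227, 194, 12, 12)
scene [  2.2 -25.3] [233.4 112. ] 89.1 [[-55.599998474121094, -141.10000610351562], [56.400001525878906, -142.8000030517578], [60.0, 90.5], [-51.900001525878906, 92.30000305175781]]
scene red n 25 mean [-1.3  1.4] x -55.0 57.0 slope deg 0.29
scene lime (328, 225, 14, 14)
scene lime (320, 241, 14, 12)
top [(-71, np.float64(-2.0), 10, 106), (-68, np.float64(-1.5), 10, 107), (-65, np.float64(-1.5), 10, 107), (62, np.float64(-1.0), 10, 107), (65, np.float64(-1.0), 11, 108), (68, np.float64(-1.5), 10, 110), (71, np.float64(-1.5), 9, 106)]
scene [(-71, np.float64(-0.5), 1, 73), (-68, np.float64(-1.0), 2, 75), (-65, np.float64(-3.0), 5, 69), (62, np.float64(-0.5), 0, 75), (65, np.float64(0.0), 0, 74), (68, np.float64(-0.5), 1, 74), (71, np.float64(0.0), 0, 75)]
```

View pics/c8.png

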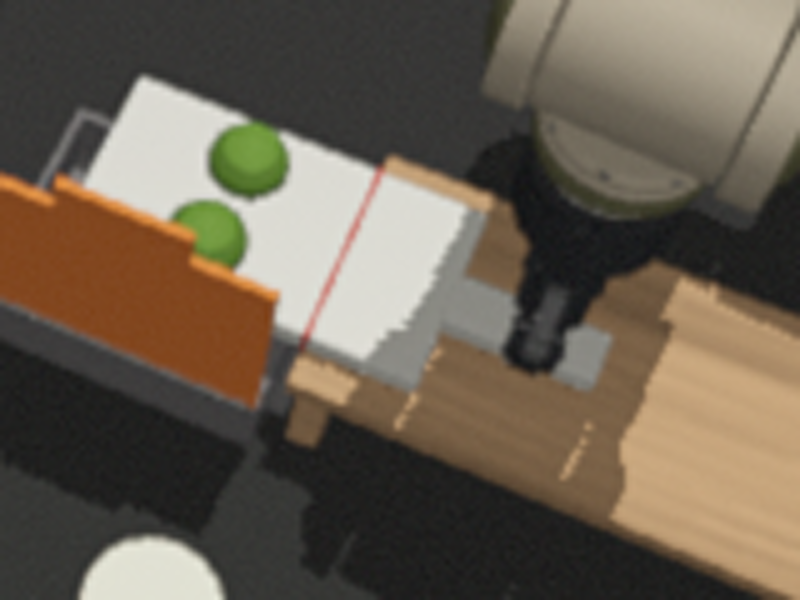

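The crop shows the board out over the bin, both limes on it and the lid upright. The red line runs from crop (382,165) to (303,345), just inside the edge. In both views the line is about 1.8 mm short of the measured stand edge, so one small nudge remains.

>>> {"fn": "step_arm", "kwargs": {
  "targets": [-0.012, 0, 0, 0, 0, 0, 0, -0.011, 0, 0, 0, 0, 0, 0, 0, 0, 0, 0, 0, 0, 0, 0, 0, 0, 0, 0, 0, 0]
}}

```text
time: 21.1
eef_pos: [0.5529, 0.1456, 0.0766]
eef_rot: [180.0, -0.0, 97.1]
wrist_force: [-0.7, 4.3, 4.9]
width: 0.0264
grasp_force: 109.5
```

```bash
python3 m.py | grep -v lime
```

```text
[0.55294947 0.14561526 0.07661557] [ 1.79986671e+02 -2.52949262e-02  9.71486631e+01] [-0.69096452  4.33379318  4.94921697] 0.026436610329734444 21.1
tcp st [[-9.44898352e-02  1.04360570e+02]]
top [ -0.9 -72.8] [111.8 138.4] 0.06 [[-56.900001525878906, -3.700000047683716], [-56.70000076293945, -142.10000610351562], [55.0, -142.0], [54.900001525878906, -3.5]]
top red n 24 mean [ 1.2 -1. ] x -50.0 54.0 slope deg 0.27
scene [  2.2 -25.9] [232.1 112. ] 89.1 [[-55.599998474121094, -141.10000610351562], [56.400001525878906, -142.8000030517578], [60.0, 89.19999694824219], [-51.900001525878906, 91.0]]
scene red n 28 mean [ 5.  -0.2] x -54.0 58.0 slope deg 0.03
```

The red line is now within about 0.5 mm of the stand's edge in both views (-1.0 against -1.5 mm in top, -0.2 against -0.5 mm in scene).

```bash
python3 -c "
from bench import r
print(r.hand_in())"
```

```text
the job is handed in; nothing more can be done
None
```

I levered the lid open to about 1.59 rad with the blade, laid the spatula flat on the table and let go of it, then slid the board out with both limes on it and handed in at about 21 s, still holding the board level with its red line within about 0.5 mm of the stand's edge.

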